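Load the fixture from the sliding-door parts case

ROBOT

A 6-joint arm with a two-finger parallel gripper is mounted at the origin on the work surface. World frame = base frame: x ahead of the robot, y to its left, z up, the work surface at z = 0. Lengths are in m, angles in rad, forces in N, time in s.
With the tool pointing down it reaches from about 0.325 to 0.775 m from the base axis. Payload 9.3 kg.
Tool frame: the origin (TCP) lies at the very end of the fingers, on their centre line; the grasp point (between the pads) lies tcp_to_grasp behind it (tcp_to_grasp is the distance from the TCP to the grasp point, in m); x points along the fingers, y is the direction in which the jaws open and shut, and the axes are right-handed (so a half turn about x gives the same grasp; the last joint's range is limited). The gripper opens to 85 mm and grips with 20 to 120 N. Pads are 22 mm wide; open, the fingers measure 114 mm over their backs; the gripper's body (76 mm by 85 mm) begins 54 mm behind the grasp point. The pads swing forward as they close: fully open they stand 13 mm farther back than shut.
Start: joints at [-0.153, 0.259, 0.021, 1.334, 0, 1.418], TCP at [0.55, -0, 0.231] pointing down, gripper open.
Joint ranges: [-3.04, 3.04], [-0.91, 1.82], [-1.04, 1.36], [-1.92, 1.95], [-1.52, 1.45], [-3.14, 3.14]. Speed limits (rad/s): [2.22, 2.22, 2.79, 3.14, 3.14, 3.14].

INTERFACE

Orientations are given as [roll, pitch, yaw] about the fixed x, y, z axes, in that order (R = Rz(yaw) Ry(pitch) Rx(roll)).
In Python, from rig import * gives the robot as it stands.
- The arm moves only by the tool arm_command, never from a script. Its argument "targets" is a list of rows, each a list of 3 entries, a list of its own where there are three numbers: the shift along the tool's x, y, z in m, then the turn, a rotation vector about the tool's x, y, z in rad, then the finger opening in m, from 0 to 0.0854. In form: [[[x, y, z], [ax, ay, az], jaw], ...]. A call has 1 to 8 rows; each row is the pose to reach, as a shift and turn from the pose measured when the call began, along the tool's axes at that moment; what a row does not reach only later rows make up. A row lasts 1/12 s, in which the tool goes at most 41.7 mm and 7.16 degrees, less where a joint would pass 70% of its speed; a pose out of reach is approached as far as the arm can. A call with a gripper value outside its range is refused whole. The fingers move at their own pace and stop on an object; "grip_force" is the grip in N (left out, the last holds). Time passes only in rows, so rows that repeat a pose let the fingers close. It gives the time, the measured TCP pose, the force and the opening at its end, in the units of the state.
- get_state(): the state, without advancing time (a new reading comes with each control period).
- read_camera(name): name is "scene" or "side" or "wrist"; returns the picture (400x640x3 uint8, red, green, blue); there is no depth.
- calibration(name): a dict with "K" (3x3 intrinsics, pixels), "k1" (the pictures are not rectified: a ray, as slopes to the right and down, at radius r is drawn at 1 + k1 r^2 times it, then the intrinsics apply), "cam_to_world" (4x4, takes a point from camera to world coordinates). Camera axes: x right, y down, z forward; pixel columns grow to the right and rows downward; lengths in m; the calibration is good to about 2 mm. A picture is of the moment at which its call begins: read the wrist's pose just before it. calibration takes no time and is no camera call; for the wrist camera it gives the pose at the moment of the call.
- hand_in(): hands the job in, once; it reports no verdict.
Trained networks look in the newest picture that a camera, given by its name, has taken for a name from the list of things; names that differ only in an ending like _2 or _b are one class to them, and where a whole thing is asked for, a point or a joint stands for the part that bears it (a point fixed in the world has none). Each returns a list of dicts, best first, with "p" (0 to 1); they miss things now and then, are a little off and sometimes report something else, mostly with a low value. They report only what shows in the picture. A call takes as long as a camera call.
- regions_of(camera, name): "mask" (400x640 bool, what is visible of it) and "bbox" ([left, top, right, bottom] as shares, 0 to 1, of the picture: columns of its width, rows of its height, round what is visible of it).
- tip_of(camera, name): "point" ([column, row] as shares, 0 to 1, of the picture: columns of its width, rows of its height: a listed point, or the origin of a listed thing).
The state is a dict: "time": time; "q": joint angles; "qvel": joint speeds; "joint_torque": joint torques, N m; "tcp_pos": TCP position; "orientation": TCP orientation; "ft_force": force on the tool from outside, world axes, zero at the start; "moment": the same for the moment, N m; "finger_gap": finger opening in m.
Only numpy, scipy, OpenCV 4.12 (cv2) and the standard library are available. Lean on these libraries where they do the work, as an engineer would, in place of code of your own. Each camera call takes 0.05 s, during which the arm holds its last target.

TASK

Slide the rear door of the sloping parts case fully open, behind its neighbour, take out the T-shaped clamp shoe that lies behind it and set it gently, rib up, into the nest of the fixture, down flat between the black locating blocks; let go of it and leave the door open. The case and its doors are light: never push or squeeze them with more than about 50 N per finger, leave the front door shut, do not drop or slam the shoe, and do not disturb the other loose things on the bench.

Things in the scene. Friction and masses are not known exactly. Their poses are not given: they have to be found in the camera images.
- parts_case: Grey steel case 424 mm wide (y), tilted 30 deg, its face up and towards the robot. Origin: on the bench under the bed's middle; z up, x level, away from the robot; y along the tracks. Slope axes: v = (cos30, 0, sin30) up the slope, n = (-sin30, 0, cos30) out of the face; v = n = 0 on the bed, 65 mm above the origin. Rim at n = 75 mm, 175 mm above the bench at its highest.
- case_bed (a point): Point on the sloping bed below the middle of the opening that the rear door uncovers: v = 0, n = 0, y = -118 mm in the case (axes as the case). Opened fully, the door leaves 174 mm along v (v = -87 to 87) and 164 mm along y (-200 to -36) clear. A divider 50 mm high stands at y = 0, a rubber stop 8 mm high on the bed at v = -36 to -28.
- rear_door (a joint): Rear (inner) door, a framed clear sheet, top face at n = 62 mm, over the -y half of the case. 0 = shut (it may start up to 50 mm ajar); grows as it slides along the case's +y to 0.164 m: end stop, fully open, behind the front door. About 2 N of friction and light damping (6 N per m/s); it stays where it is left.
- rear_door_grip (a point): On the rear door's upright aluminium handle rib, at the door's -y end: 12 mm thick (y), 60 mm long (v), top edge at n = 112 mm. This point: mid-length, mid-thickness, n = 98 mm, 14 mm below the top edge, 23 mm above the rim; with the tool along -n fingers can straddle or push it clear of rim and doors. Axes x = v, y = case y, z = n. At full travel it ends 16 mm from the front door's edge.
- front_door (a joint): Front (outer) door, a framed clear sheet, top face at n = 72 mm, over the +y half; its own rib stands at its +y end. 0 = shut (as it starts); grows towards the case's -y. It stays shut.
- shoe_rib (a point): Bare aluminium clamp shoe, 0.18 to 0.31 kg, an inverted T 50 mm high: base plate 50 x 110 x 6 mm, on it a rib 16 mm thick, 80 mm long, 44 mm high. Point: centre of the rib, 28 mm above the underside. x across the rib, y along it, z up from the plate. Starts flat on the case's bed near case_bed, z along n, y along the case's y; grip it across the rib, tool along -n.
- fixture: Fixture: dark steel plate 260 x 120 x 20 mm; a thrown-back clamp, to 108 mm high, stands 100 to 168 mm out on its +x side. Origin: on the bench under the nest's centre; x along the nest, z up. Seated, the shoe's rib runs along x (either way round).
- nest (a point): Centre of the nest floor, 20 mm above the bench (axes as the fixture). Six black locating blocks 12 mm high leave 118 mm (x) by 58 mm (y) for the shoe's base plate, 4 mm spare on each side. Long-side blocks stand at x = -46 to -30 and 30 to 46 mm, with room for fingers between. Seated, the rib's centre is 28 mm above this point.
- collar: loose steel collar 52 mm across, 22 mm high, bystander
- grease_can: loose white can 64 mm across, 130 mm high, bystander
- spare_block: loose dark steel block 50 x 90 x 35 mm, bystander

How it is judged:
By the outcome, as a careful person would: the job done as asked, in the order asked, and still so for the second after the job is handed in, with the robot touching nothing.
It also fails if it takes over 51 s, if anything falls off the work surface, if the arm or the gripper's body presses on something with over 40 N, if the wrist force passes 120 N, or if a joint passes its speed limit or range.

## Working session

There is one attempt and no reset: what is moved stays moved. The work goes in short steps, Python scripts to look and compute and a tool call to move; the robot and the scene stay as the last step left them, time stands still between calls to the robot, and variables do not carry over. Pictures are saved under pics/ and viewed, and the job is handed in when it is done.

Besides the shell and the picture viewer there is one more tool, called after "Call:" by a JSON object that holds its "op" and its "data", one argument or row to a line. arm_command: Moves the arm, as the interface text tells. Its arguments: {"type":"object","properties":{"targets":{"type":"array"},"grip_force":{"type":"number"}},"required":["targets"]}

```bash
ls; mkdir -p pics; python3 - <<'E'
from rig import *
import cv2
s=get_state();print(s)
for c in ["scene","side","wrist"]:
    im=read_camera(c);cv2.imwrite(f"pics/{c}0.png",im[:,:,::-1])
    k=calibration(c);print(c,k)
    for n in ["rear_door_grip","shoe_rib","nest","case_bed","parts_case","fixture","collar","grease_can","spare_block"]:
        try:
            r=tip_of(c,n);print(n,[(x["p"],[round(x["point"][0]*640,1),round(x["point"][1]*400,1)]) for x in r[:2]])
        except Exception as e: print(n,e)
print(get_state()["time"])
E
```

```text
pics
{'time': 0.0, 'q': array([-1.52591363e-01,  2.59196899e-01,  2.07473499e-02,  1.33371678e+00,
        1.14149476e-05,  1.41822384e+00]), 'qvel': array([-0.0011345 ,  0.00016287, -0.00051211,  0.00031828,  0.00106307,
       -0.00040551]), 'joint_torque': array([-2.65873996e-04, -5.55637658e+01,  3.44536042e+01,  1.31759423e-02,
       -2.94380488e-04,  4.47349430e-05]), 'tcp_pos': array([5.49707429e-01, 4.84565285e-05, 2.30657950e-01]), 'orientation': array([-1.73170068,  1.56942628,  2.98066941]), 'ft_force': array([-0.32533931,  0.94536652, -0.24769619]), 'moment': array([-0.01442743,  0.01894476, -0.01793747]), 'finger_gap': 0.0850646413608838}
scene {'K': array([[371.07264707,   0.        , 324.79993962],
       [  0.        , 371.07264707, 207.90446245],
       [  0.        ,   0.        ,   1.        ]]), 'k1': -0.03852121152790935, 'cam_to_world': array([[-0.13259971,  0.71619543, -0.68518714,  1.20488613],
       [ 0.99103961,  0.10699927, -0.07994776,  0.08101551],
       [ 0.0160563 , -0.68964865, -0.72396611,  0.72738411],
       [ 0.        ,  0.        ,  0.        
[... 1095 characters left out ...]
362],
       [  0.        , 303.19126964, 204.16517598],
       [  0.        ,   0.        ,   1.        ]]), 'k1': -0.044638475097578054, 'cam_to_world': array([[ 9.99998957e-01,  1.06083804e-03,  9.80181269e-04,
         5.50249600e-01],
       [ 1.29308058e-03, -9.59901252e-01, -2.80335362e-01,
         7.09517721e-02],
       [ 6.43486812e-04,  2.80336337e-01, -9.59901622e-01,
         3.73723476e-01],
       [ 0.00000000e+00,  0.00000000e+00,  0.00000000e+00,
         1.00000000e+00]])}
rear_door_grip []
shoe_rib []
nest []
case_bed []
parts_case [(0.78, [320.3, 238.3])]
fixture []
collar [(0.71, [383.9, 6.4])]
grease_can [(0.92, [484.1, 124.5])]
spare_block [(0.83, [459.5, 185.2])]
1.5
```

View pics/scene0.png

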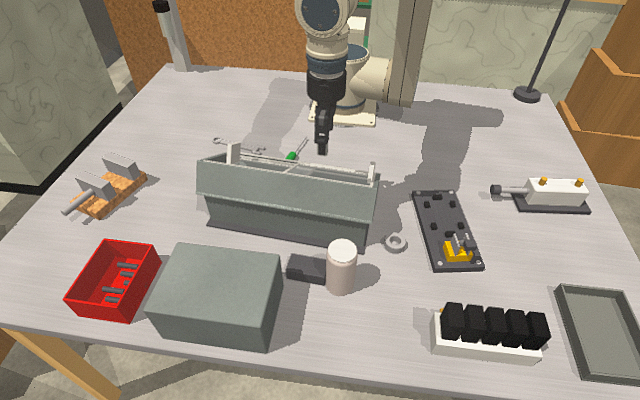

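View pics/side0.png

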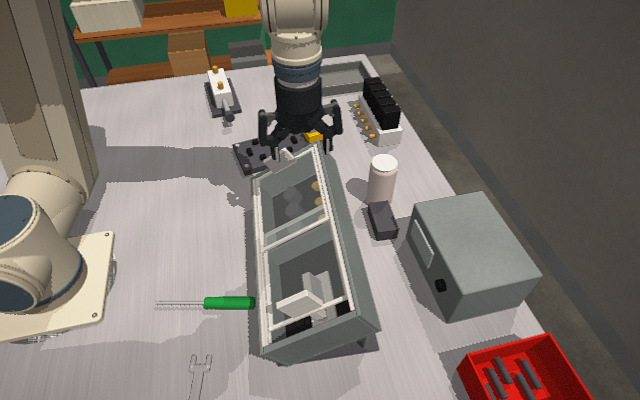

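View pics/wrist0.png

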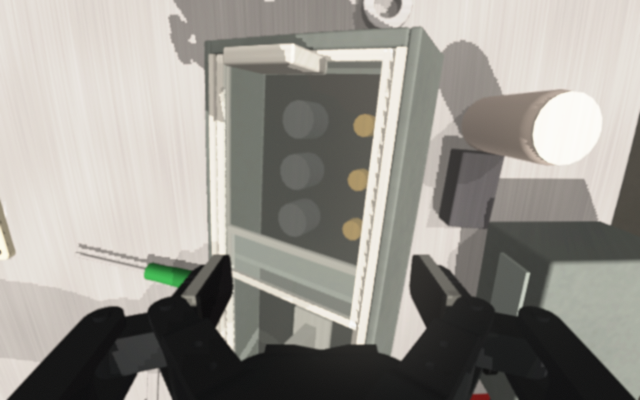

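```bash
python3 - <<'E'
import cv2
a=cv2.imread("pics/side0.png")[125:375,215:405];cv2.imwrite("pics/s1.png",cv2.resize(a,None,fx=3,fy=3,interpolation=2)[:600] if 0 else cv2.resize(a,None,fx=2.4,fy=2.4,interpolation=2))
a=cv2.imread("pics/scene0.png")[125:265,180:500];cv2.imwrite("pics/s2.png",cv2.resize(a,None,fx=2.5,fy=2.5,interpolation=2))
E
```

```text
(no output)
```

View pics/s1.png

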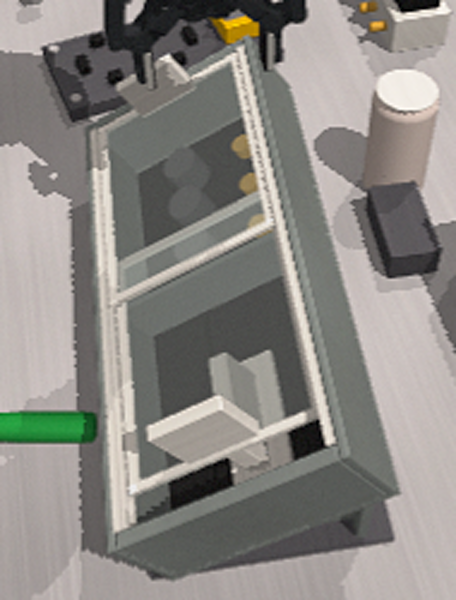

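View pics/s2.png

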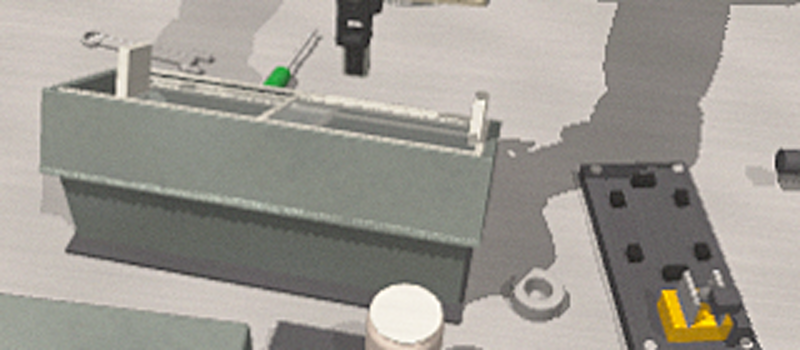

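```bash
cat > h.py <<'E'
import numpy as np,cv2
from scipy.optimize import least_squares
from scipy.spatial.transform import Rotation as R
def proj(cal,P):
    M=np.linalg.inv(cal["cam_to_world"]);p=np.atleast_2d(P)@M[:3,:3].T+M[:3,3]
    a=p[:,:2]/p[:,2:];r2=(a**2).sum(1,keepdims=True);a=a*(1+cal["k1"]*r2)
    return a@np.diag(np.diag(cal["K"])[:2])+cal["K"][:2,2]
def ray(cal,uv):
    K=cal["K"];d=(np.array(uv)-K[:2,2])/K[0,0];a=d.copy()
    for _ in range(20):a=d/(1+cal["k1"]*(a@a))
    C=cal["cam_to_world"];return C[:3,3],C[:3,:3]@np.r_[a,1]
def onz(cal,uv,z):
    o,d=ray(cal,uv);return o+d*(z-o[2])/d[2]
c,s=np.cos(np.pi/6),.5
SL=np.array([[c,0,-s],[0,1,0],[s,0,c]]) # cols v,y,n
def case(pose,vyn):
    P=np.atleast_2d(vyn)@SL.T+[0,0,.065]
    x,y,t=pose;return P@R.from_euler('z',t).as_matrix().T+[x,y,0]
E
cat > fit.py <<'E'
from rig import *
from h import *
H,Y,N=.09,.212,.075
obs=[("side",(-H,-Y,N),(261.7,352.1)),("side",(H,-Y,N),(358.8,315.8)),("side",(-H,Y,N),(251.7,178.3)),("side",(H,Y,N),(317.9,140.8)),
("scene",(H,-Y,N),(196.8,161)),("scene",(H,Y,N),(373.2,187)),("scene",(-H,Y,N),(379.2,174.6)),("wrist",(-H,Y,N),(206,41)),("wrist",(H,Y,N),(413,28))]
cal={k:calibration(k) for k in("side","scene","wrist")}
f=lambda p:np.concatenate([proj(cal[k],case(p,w))[0]-uv for k,w,uv in obs])
r=least_squares(f,[.55,-.1,0],loss='soft_l1',x_scale=[.1,.1,.1]);print(r.x);print(f(r.x).reshape(-1,2).round(1))
p=r.x
print("TCP",get_state()["tcp_pos"])
for k in cal:
    im=cv2.imread(f"pics/{k}0.png")
    def line(a,b,col):
        a,b=proj(cal[k],case(p,np.array([a,b])));cv2.line(im,tuple(a.astype(int)),tuple(b.astype(int)),col,1)
    q=[(-H,-Y,N),(H,-Y,N),(H,Y,N),(-H,Y,N)]
    for i in range(4):line(q[i],q[(i+1)%4],(0,0,255))
    for d in (0,.04):
        y=-.2+.007+d
        line((-.03,y,.112),(.03,y,.112),(0,255,0))
    cv2.imwrite(f"pics/{k}_fit.png",im)
a=cv2.imread("pics/side_fit.png")[125:375,215:405];b=cv2.imread("pics/scene_fit.png")[125:265,180:400];w=cv2.imread("pics/wrist_fit.png")[:,180:460]
can=np.zeros((600,800,3),np.uint8);can[:500,:380]=cv2.resize(a,None,fx=2,fy=2);can[:280,385:385+407]=cv2.resize(b,(407,280));can[285:585,385:595]=cv2.resize(w,(210,300));cv2.imwrite("pics/fit.png",can)
E
python3 fit.py
```

```text
[ 0.5486704  -0.08592499 -0.0783453 ]
[[-0.   3.4]
 [-0.2  0.6]
 [-0.5 -1.5]
 [-1.7 -1.1]
 [-1.5 -1.3]
 [ 2.8  0.8]
 [-0.3 -1.5]
 [-0.1  0.4]
 [ 0.8 -0.5]]
TCP [ 5.49996698e-01 -1.83533964e-05  2.31274261e-01]
```

View pics/fit.png

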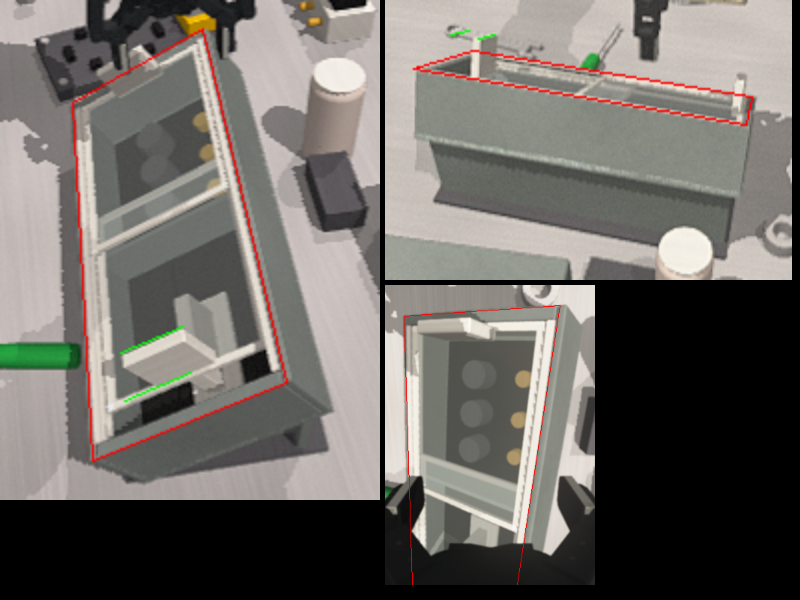

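```bash
cat >> h.py <<'E'
CP=np.array([ 0.5487,-0.0859,-0.0783])
def Rt(o):return R.from_euler('xyz',o)
def ctool(flip=1):
    Rc=R.from_euler('z',CP[2]).as_matrix()@SL
    x=-Rc[:,2];y=Rc[:,0]*flip;return np.c_[x,y,np.cross(x,y)]
def delta(st,pos,Rm):
    R0=Rt(st["orientation"]).as_matrix()
    return R0.T@(np.array(pos)-st["tcp_pos"]),R.from_matrix(R0.T@Rm).as_rotvec()
E
python3 - <<'E'
import rig
from rig import *
from h import *
print([ (n,getattr(rig,n)) for n in dir(rig) if not n.startswith('_')])
for k,uv in(("side",(297.3,301.5)),("scene",(235.9,149.2))):
    cal=calibration(k)
    r=least_squares(lambda y:(proj(cal,case(CP,(0,y[0],.098)))[0]-uv),[-.15]);print(k,r.x,r.fun)
    for y in(-.155,-.161,-.149):print(k,y,proj(cal,case(CP,[(-.03,y,.112),(.03,y,.112),(0,y,.112)])).round(1).tolist())
s=get_state();print(Rt(s["orientation"]).as_matrix().round(3))
for f in(1,-1):
  print(delta(s,case(CP,(0,-.195,.16))[0],ctool(f)))
print(case(CP,(0,-.195,.16)),case(CP,(0,-.195,.09)),case(CP,(0,-.04,.09)))
E
python3 - <<'E'
import cv2
a=cv2.imread("pics/scene0.png")[130:190,190:260];cv2.imwrite("pics/z.png",cv2.resize(a,None,fx=9,fy=9,interpolation=0))
E
```

```text
[('MotionError', <class 'rig.MotionError'>), ('calibration', <function make.<locals>.<lambda> at 0x7ff95eec4680>), ('get_state', <function make.<locals>.<lambda> at 0x7ff95eec45e0>), ('hand_in', <function connect.<locals>.done at 0x7ff95ee37740>), ('read_camera', <function make.<locals>.drawn_camera at 0x7ff95eec40e0>), ('regions_of', <function make.<locals>.keyed.<locals>.call at 0x7ff95eec47c0>), ('tcp_to_grasp', 0.0187), ('tip_of', <function make.<locals>.keyed.<locals>.call at 0x7ff95eec4900>)]
side [-0.15934093] [-1.01917075  0.13237395]
side -0.155 [[275.8, 303.0], [307.0, 289.2], [291.2, 296.2]]
side -0.161 [[276.2, 306.4], [307.6, 292.5], [291.6, 299.5]]
side -0.149 [[275.5, 299.7], [306.5, 285.8], [290.8, 292.9]]
scene [-0.15046113] [ 0.01816738 -0.12349759]
scene -0.155 [[239.2, 142.1], [229.6, 144.5], [234.5, 143.3]]
scene -0.161 [[237.0, 141.8], [227.2, 144.2], [232.3, 143.0]]
scene -0.149 [[241.4, 142.4], [231.9, 144.9], [236.8, 143.6]]
[[-0.  1. -0.]
 [-0. -0. -1.]
 [-1. -0.  0.]]
(array([ 0.02772118, -0.09629707,  0.27402809]), array([ 0.07648719, -0.02046268,  0.52335825]))
(array([ 0.02772118, -0.09629707,  0.27402809]), array([-2.96134331, -0.7935361 , -0.03102632]))
[[ 0.45369221 -0.27404494  0.20356406]] [[ 0.48858497 -0.27678264  0.14294229]] [[ 0.50070907 -0.12225754  0.14294229]]
```

View pics/z.png

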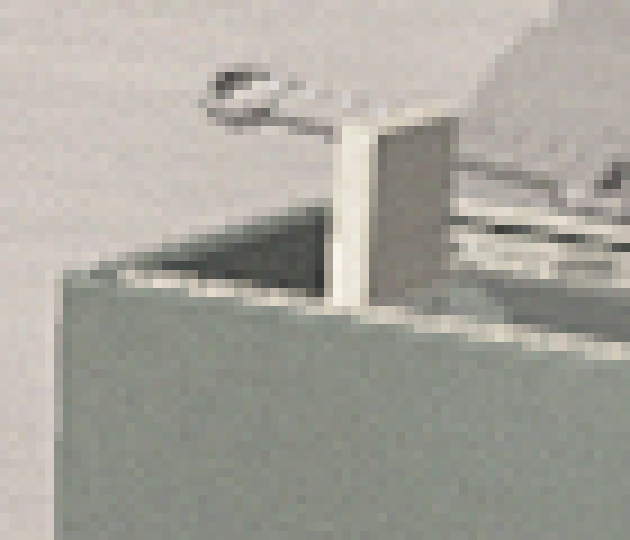

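Call:
{"op": "arm_command", "data": {
  "targets": [
    [[0.003, -0.012, 0.034], [0.0095, -0.0025, 0.065], 0.0],
    [[0.007, -0.024, 0.068], [0.019, -0.005, 0.13], 0.0],
    [[0.01, -0.036, 0.103], [0.0285, -0.0075, 0.195], 0.0],
    [[0.014, -0.048, 0.137], [0.038, -0.01, 0.26], 0.0],
    [[0.017, -0.06, 0.171], [0.0475, -0.0125, 0.325], 0.0],
    [[0.021, -0.072, 0.205], [0.057, -0.015, 0.39], 0.0],
    [[0.024, -0.084, 0.24], [0.067, -0.018, 0.457], 0.0],
    [[0.0277, -0.0963, 0.274], [0.0765, -0.0205, 0.5234], 0.0]
  ],
  "grip_force": 20
}}

```text
time: 2.17
tcp_pos: [0.4529, -0.2755, 0.2044]
orientation: [1.566, 1.042, -0.083]
ft_force: [1.0, -0.2, 0.3]
finger_gap: 0.0003
```

```bash
cat > d.py <<'E'
import sys
from rig import *
from h import *
v=list(map(float,sys.argv[1:4]))
s=get_state();print(s["time"],s["tcp_pos"].round(4),s["ft_force"].round(1),s["finger_gap"].round(4))
P=SL.T@(R.from_euler('z',-CP[2]).as_matrix()@(s["tcp_pos"]-[CP[0],CP[1],0])-[0,0,.065]);print("vyn",P.round(4))
a,b=delta(s,case(CP,v)[0],ctool());print("delta",a.round(4),b.round(4))
E
python3 d.py 0 -.195 .09
python3 -c "
from rig import *;import cv2
cv2.imwrite('pics/side1.png',read_camera('side')[100:380,180:440,::-1].repeat(2,0).repeat(2,1))"
```

```text
Traceback (most recent call last):
  File "d.py", line 5, in <module>
    s=get_state();print(s["time"],s["tcp_pos"].round(4),s["ft_force"].round(1),s["finger_gap"].round(4))
                                                                               ^^^^^^^^^^^^^^^^^^^^^
AttributeError: 'float' object has no attribute 'round'
```

View pics/side1.png

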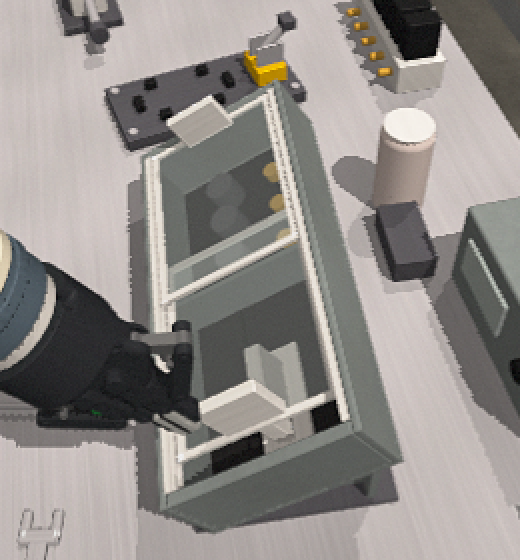

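```bash
sed -i 's/,s\["finger_gap"\].round(4)/,round(s["finger_gap"],4)/' d.py; python3 d.py 0 -.195 .09
```

```text
2.2167 [ 0.4495 -0.2815  0.2025] [-1.2 -2.4 -1.6] 0.0001
vyn [-0.0036 -0.2027  0.1608]
delta [ 0.0708  0.0032 -0.0082] [-0.0062  0.0063 -0.0061]
```

Call:
{"op": "arm_command", "data": {
  "targets": [
    [[0.035, 0.0, -0.004], [0, 0, 0], 0.0],
    [[0.068, 0.003, -0.006], [-0.006, 0.006, -0.006], 0.0],
    [[0.07, 0.003, -0.006], [-0.006, 0.006, -0.006], 0.0]
  ]
}}

```text
time: 2.47
tcp_pos: [0.4874, -0.2789, 0.1393]
orientation: [1.578, 1.051, -0.075]
ft_force: [-0.4, 0.6, -0.3]
finger_gap: -0.0
```

```bash
python3 d.py 0 -.048 .09
```

```text
2.4667 [ 0.4874 -0.2789  0.1393] [-0.4  0.6 -0.3] -0.0
vyn [-0.0027 -0.1972  0.0874]
delta [-0.0024  0.0021 -0.1492] [-0.0036 -0.0019  0.0038]
```

Call:
{"op": "arm_command", "data": {
  "targets": [
    [[-0.002, 0.002, -0.015], [0, 0, 0], 0.0],
    [[-0.002, 0.002, -0.024], [0, 0, 0], 0.0],
    [[-0.002, 0.002, -0.036], [0, 0, 0], 0.0],
    [[-0.002, 0.002, -0.051], [0, 0, 0], 0.0],
    [[-0.002, 0.002, -0.068], [0, 0, 0], 0.0],
    [[-0.002, 0.002, -0.086], [0, 0, 0], 0.0],
    [[-0.002, 0.002, -0.104], [0, 0, 0], 0.0],
    [[-0.002, 0.002, -0.12], [0, 0, 0], 0.0]
  ]
}}

```text
time: 3.13
tcp_pos: [0.4978, -0.1582, 0.1435]
orientation: [1.575, 1.05, -0.077]
ft_force: [1.0, -3.4, -2.8]
finger_gap: 0.0001
```

```bash
python3 d.py 0 -.048 .09
```

```text
3.1333 [ 0.4978 -0.1582  0.1435] [ 1.  -3.4 -2.8] 0.0001
vyn [ 0.0002 -0.0761  0.0905]
delta [ 0.0006 -0.0002 -0.0281] [-0.0028 -0.0006  0.0024]
```

Force −3.4 N in y matches the door sliding. Continue slowly to near the stop.

Call:
{"op": "arm_command", "data": {
  "targets": [
    [[0, 0, -0.01], [0, 0, 0], 0.0],
    [[0, 0, -0.017], [0, 0, 0], 0.0],
    [[0, 0, -0.022], [0, 0, 0], 0.0],
    [[0, 0, -0.025], [0, 0, 0], 0.0]
  ]
}}

```text
time: 3.47
tcp_pos: [0.4999, -0.1327, 0.1442]
orientation: [1.573, 1.049, -0.078]
ft_force: [-1.4, -2.2, 1.5]
finger_gap: -0.0
```

```bash
python3 d.py 0 -.048 .09
```

```text
3.4667 [ 0.4999 -0.1327  0.1442] [-1.4 -2.2  1.5] -0.0
vyn [ 0.0007 -0.0505  0.0911]
delta [ 0.0011 -0.0007 -0.0025] [-0.0017 -0.0003  0.0013]
```

Call:
{"op": "arm_command", "data": {
  "targets": [
    [[0, 0, -0.001], [0, 0, 0], 0.0],
    [[0, 0, -0.002], [0, 0, 0], 0.0],
    [[0, 0, -0.003], [0, 0, 0], 0.0]
  ]
}}

```text
time: 3.72
tcp_pos: [0.5003, -0.1301, 0.1445]
orientation: [1.573, 1.048, -0.078]
ft_force: [-0.9, -1.4, 0.2]
finger_gap: -0.0001
```

Call:
{"op": "arm_command", "data": {
  "targets": [
    [[0, 0, -0.001], [0, 0, 0], 0.0],
    [[0, 0, -0.002], [0, 0, 0], 0.0],
    [[0, 0, -0.003], [0, 0, 0], 0.0]
  ]
}}

```text
time: 3.97
tcp_pos: [0.5006, -0.1273, 0.1444]
orientation: [1.573, 1.048, -0.079]
ft_force: [-1.1, -1.5, 1.8]
finger_gap: 0.0001
```

Call:
{"op": "arm_command", "data": {
  "targets": [
    [[0, 0, -0.001], [0, 0, 0], 0.0],
    [[0, 0, -0.002], [0, 0, 0], 0.0],
    [[0, 0, -0.003], [0, 0, 0], 0.0]
  ]
}}

```text
time: 4.22
tcp_pos: [0.5008, -0.1243, 0.1444]
orientation: [1.573, 1.048, -0.079]
ft_force: [-0.5, -1.7, 0.7]
finger_gap: -0.0002
```

Call:
{"op": "arm_command", "data": {
  "targets": [
    [[0, 0, -0.001], [0, 0, 0], 0.0],
    [[0, 0, -0.002], [0, 0, 0], 0.0],
    [[0, 0, -0.003], [0, 0, 0], 0.0]
  ]
}}

```text
time: 4.47
tcp_pos: [0.501, -0.1231, 0.1445]
orientation: [1.565, 1.049, -0.089]
ft_force: [-3.9, -17.4, -1.3]
finger_gap: -0.0003
```

```bash
python3 d.py 0 -.048 .09;python3 -c "
from rig import *;import cv2
cv2.imwrite('pics/side2.png',read_camera('side')[100:380,180:440,::-1].repeat(2,0).repeat(2,1))
cv2.imwrite('pics/scene2.png',read_camera('scene')[120:260,180:440,::-1].repeat(3,0).repeat(3,1))"
```

```text
4.4667 [ 0.501  -0.1231  0.1445] [ -3.9 -17.4  -1.3] -0.0003
vyn [ 0.001  -0.0408  0.0912]
delta [ 0.0012 -0.001   0.0072] [-0.0031  0.0052  0.0017]
```

View pics/side2.png

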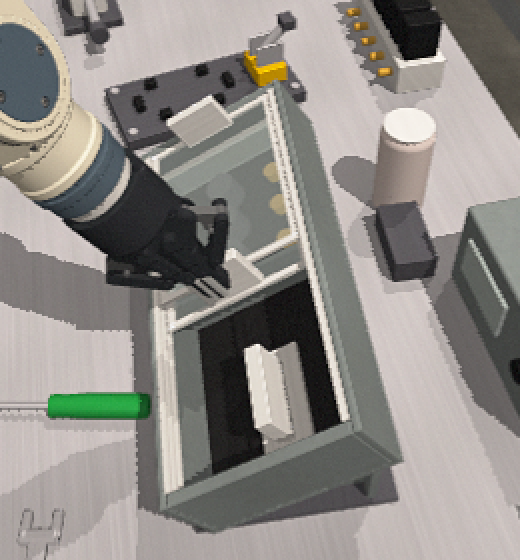

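View pics/scene2.png

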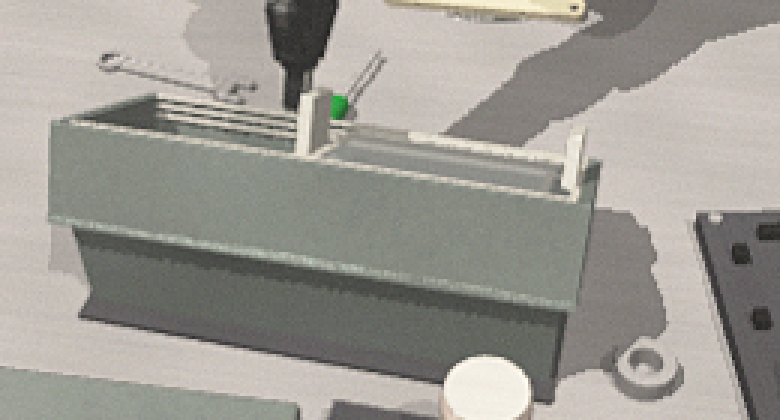

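Call:
{"op": "arm_command", "data": {
  "targets": [
    [[0, 0, 0.012], [0, 0, 0], 0.0],
    [[-0.03, 0, 0.02], [0, 0, 0], 0.0],
    [[-0.06, 0, 0.05], [0, 0, 0], 0.0],
    [[-0.075, -0.001, 0.077], [-0.003, 0.005, 0.002], 0.06],
    [[-0.075, -0.001, 0.077], [-0.003, 0.005, 0.002], 0.06]
  ]
}}

```text
time: 4.98
tcp_pos: [0.4565, -0.2008, 0.2128]
orientation: [1.563, 1.042, -0.088]
ft_force: [-0.0, 0.1, 1.2]
finger_gap: 0.0235
```

```bash
python3 - <<'E'
from rig import *
import cv2,pickle
out={}
for c in ["side","wrist","scene"]:
    cal=calibration(c);im=read_camera(c);out[c]=(cal,im)
    cv2.imwrite(f"pics/{c}3.png",im[:,:,::-1])
    for n in ["shoe_rib","nest","fixture"]:
        r=tip_of(c,n);print(c,n,[(x["p"],[round(x["point"][0]*640,1),round(x["point"][1]*400,1)]) for x in r[:2]])
pickle.dump(out,open("o3.pkl","wb"))
E
python3 d.py 0 -.118 .15
python3 -c "
import cv2
a=cv2.imread('pics/side3.png')[230:350,250:380];cv2.imwrite('pics/s3z.png',cv2.resize(a,None,fx=5,fy=5,interpolation=0))
"
```

```text
side shoe_rib [(0.91, [317.1, 296.4])]
side nest [(0.81, [272.4, 143.1])]
side fixture [(0.76, [273.9, 150.0])]
wrist shoe_rib [(0.95, [318.5, 195.1])]
wrist nest []
wrist fixture []
scene shoe_rib []
scene nest [(0.56, [439.3, 216.5])]
scene fixture [(0.92, [440.5, 220.7]), (0.29, [286.3, 154.8])]
5.5833 [ 0.4566 -0.196   0.209 ] [-0.1 -0.1 -0.8] 0.0601
vyn [-1.000e-04 -1.170e-01  1.664e-01]
delta [0.0164 0.0001 0.001 ] [ 0.0005 -0.0005 -0.0001]
```

View pics/s3z.png

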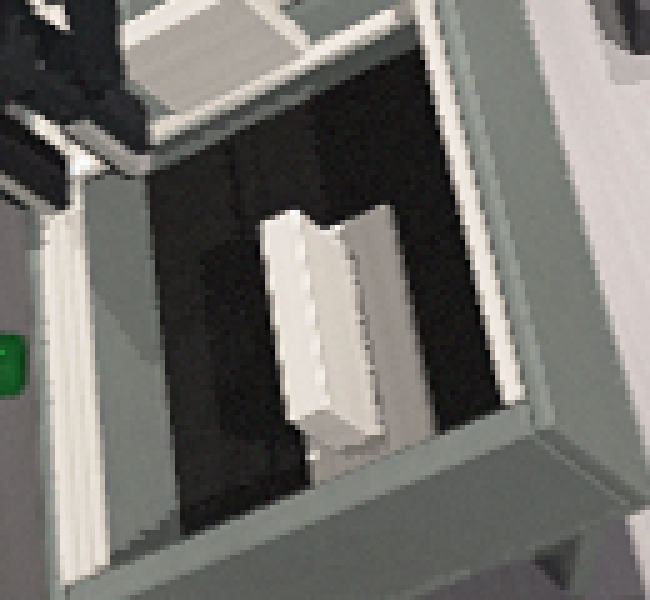

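View pics/wrist3.png

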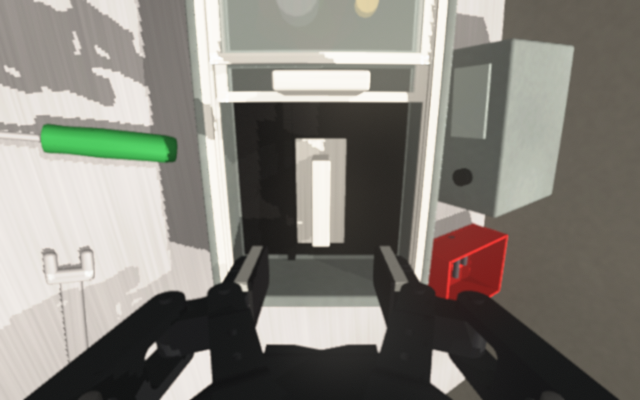

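View pics/scene3.png

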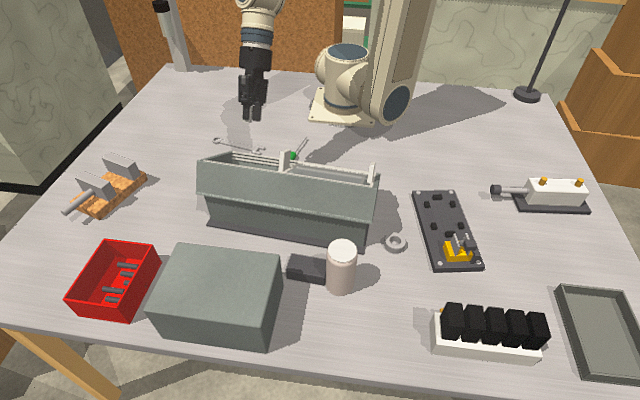

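```bash
python3 - <<'E'
import pickle
from h import *
o=pickle.load(open("o3.pkl","rb"))
T=.05
obs=[("wrist",(-.008,.04,T),(312,160)),("wrist",(.008,.04,T),(330,160)),("wrist",(-.008,-.04,T),(312,246)),("wrist",(.008,-.04,T),(330,246)),
("wrist",(-.025,.055,.006),(296,139)),("wrist",(.025,.055,.006),(347,139)),
("side",(-.008,-.04,T),(250+292/5,230+422/5)),("side",(-.008,.04,T),(250+260/5,230+222/5)),("side",(.008,-.04,T),(250+328/5,230+402/5)),("side",(.008,.04,T),(250+302/5,230+210/5)),
("wrist",(0,0,.028),(318.5,195.1)),("side",(0,0,.028),(317.1,296.4))]
def w(p,a):
    c,s=np.cos(p[2]),np.sin(p[2]);return case(CP,(p[0]+c*a[0]-s*a[1],p[1]+s*a[0]+c*a[1],a[2]))
f=lambda p:np.concatenate([proj(o[k][0],w(p,a))[0]-uv for k,a,uv in obs])
r=least_squares(f,[0,-.12,0],loss='soft_l1',x_scale=.05);print(r.x,f(r.x).reshape(-1,2).round(1))
for k in("wrist","side"):
    g=lambda p:np.concatenate([proj(o[k2][0],w(p,a))[0]-uv for k2,a,uv in obs if k2==k])
    print(k,least_squares(g,[0,-.12,0],loss='soft_l1',x_scale=.05).x)
# case pose check on door opening via wrist
print(proj(o["wrist"][0],case(CP,[(-.03,-.036,.112),(.03,-.036,.112),(-.03,-.024,.112),(.03,-.024,.112)])))
E
```

```text
[-1.19899505e-04 -1.21547349e-01 -2.43169382e-03] [[-0.1 -0.1]
 [ 0.7 -0. ]
 [ 0.4  0.4]
 [-0.4  0.5]
 [-0.3 -0.6]
 [-0.2 -0.5]
 [-0.8 -0.2]
 [-0.2 -0.3]
 [-0.   0.5]
 [-1.2 -1.2]
 [ 2.6  3.4]
 [-2.4 -0.3]]
wrist [-0.00032073 -0.12142197 -0.00461429]
side [ 0.00137482 -0.12268303 -0.00305457]
[[272.87951345 100.18693989]
 [370.13451029 100.20709052]
 [272.12262865  79.55961829]
 [370.9205338   79.58180777]]
```

Call:
{"op": "arm_command", "data": {
  "targets": [
    [[0.03, 0, 0.002], [0, 0, 0], 0.05],
    [[0.06, 0, 0.0045], [0, 0, 0], 0.05],
    [[0.09, 0, 0.0045], [0, 0, 0], 0.05],
    [[0.115, 0, 0.0045], [0, 0, 0], 0.05],
    [[0.132, 0, 0.0045], [0, 0, 0], 0.05],
    [[0.143, 0, 0.0045], [0, 0, 0], 0.05],
    [[0.149, 0, 0.0045], [0, 0, 0], 0.05],
    [[0.152, 0, 0.0045], [0, 0, 0], 0.05]
  ]
}}

```text
time: 6.25
tcp_pos: [0.5321, -0.2059, 0.0764]
orientation: [1.573, 1.048, -0.075]
ft_force: [-0.0, -1.0, -0.2]
finger_gap: 0.0497
```

```bash
python3 d.py 0 -.1215 .014;python3 -c "
from rig import *;import cv2
cv2.imwrite('pics/wrist4.png',read_camera('wrist')[:,:,::-1])"
```

```text
6.25 [ 0.5321 -0.2059  0.0764] [-0.  -1.  -0.2] 0.0497
vyn [-0.0005 -0.121   0.0135]
delta [-0.0005  0.0005  0.0005] [ 0.0005 -0.0015  0.0011]
```

View pics/wrist4.png

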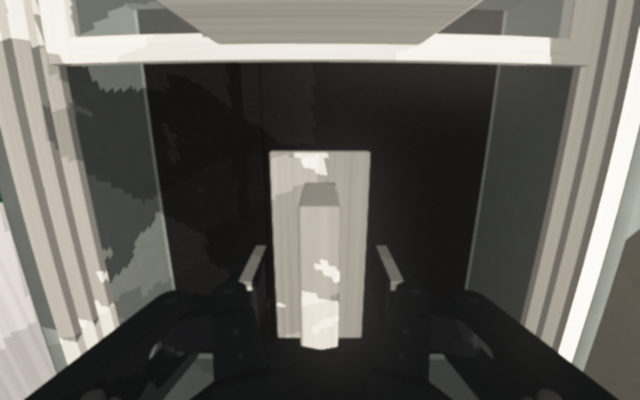

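Call:
{"op": "arm_command", "data": {
  "targets": [
    [[0, 0, 0], [0, 0, 0], 0.03],
    [[0, 0, 0], [0, 0, 0], 0.02],
    [[0, 0, 0], [0, 0, 0], 0.01],
    [[0, 0, 0], [0, 0, 0], 0.005],
    [[0, 0, 0], [0, 0, 0], 0.0],
    [[0, 0, 0], [0, 0, 0], 0.0]
  ],
  "grip_force": 45
}}

```text
time: 6.8
tcp_pos: [0.532, -0.2063, 0.0774]
orientation: [1.571, 1.047, -0.077]
ft_force: [-4.8, 0.3, 6.7]
finger_gap: 0.0158
```

Call:
{"op": "arm_command", "data": {
  "targets": [
    [[-0.008, 0, 0], [0, 0, 0], 0.0],
    [[-0.025, 0, 0], [0, 0, 0], 0.0],
    [[-0.05, 0, 0], [0, 0, 0], 0.0],
    [[-0.08, 0, 0], [0, 0, 0], 0.0],
    [[-0.11, 0, 0], [0, 0, 0], 0.0],
    [[-0.14, 0, 0], [0, 0, 0], 0.0],
    [[-0.16, 0, 0], [0, 0, 0], 0.0],
    [[-0.165, 0, 0], [0, 0, 0], 0.0]
  ]
}}

```text
time: 7.47
tcp_pos: [0.4491, -0.2002, 0.2239]
orientation: [1.565, 1.043, -0.084]
ft_force: [0.5, -0.3, -2.0]
finger_gap: 0.0154
```

```bash
python3 d.py 0 -.1215 .014;python3 -c "
from rig import *;import cv2
cv2.imwrite('pics/wrist5.png',read_camera('wrist')[:,:,::-1])
a=read_camera('side')[:,:,::-1];cv2.imwrite('pics/side5.png',a);cv2.imwrite('pics/s5z.png',cv2.resize(a[100:190,220:360],None,fx=5,fy=5))
a=read_camera('scene')[:,:,::-1];cv2.imwrite('pics/scene5.png',a);cv2.imwrite('pics/c5z.png',cv2.resize(a[180:280,400:500],None,fx=6,fy=6))"
```

```text
7.4667 [ 0.4491 -0.2002  0.2239] [ 0.5 -0.3 -2. ] 0.0154
vyn [ 0.0012 -0.1218  0.1828]
delta [ 0.1688 -0.0018 -0.0007] [ 0.0016  0.0027 -0.0037]
```

View pics/wrist5.png

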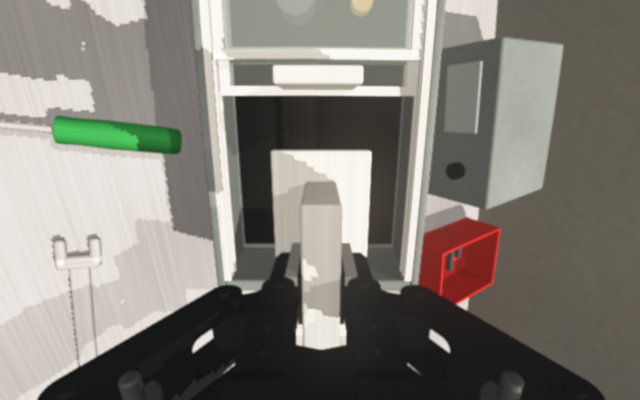

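View pics/s5z.png

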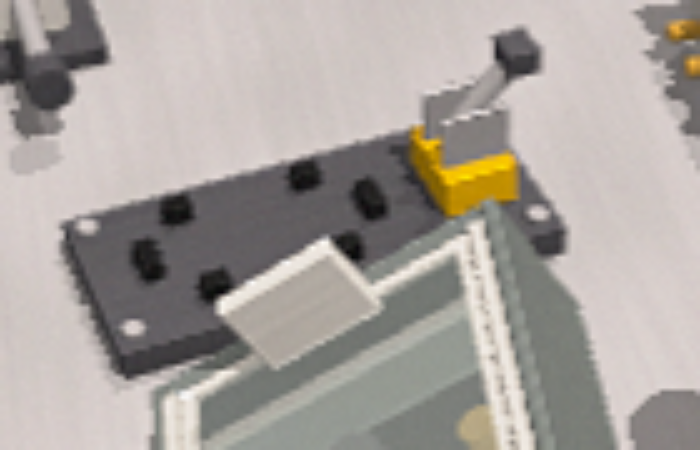

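View pics/c5z.png

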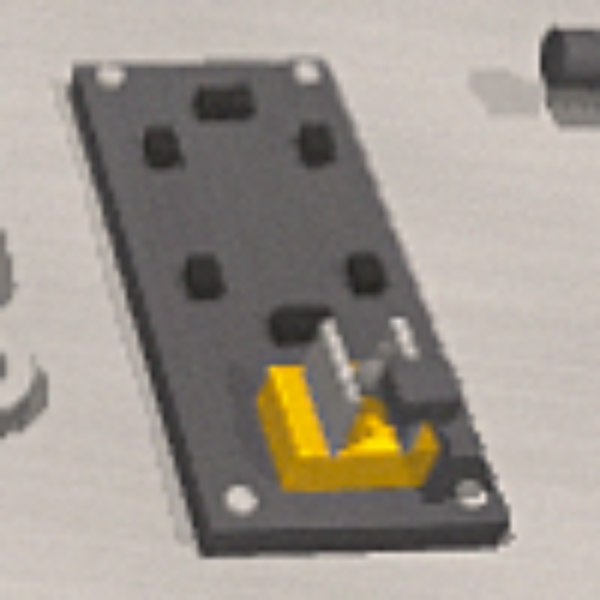

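```bash
python3 - <<'E'
from rig import *
from h import *
cal={k:calibration(k) for k in("scene","side")}
S=lambda a,b:(400+a/6,180+b/6)
D=lambda a,b:(220+a/5,100+b/5)
# dx = plate centre offset along x ; hw = block centre y offset ; 
P=[("scene",("c",-1,-1),S(75,68)),("scene",("c",-1,1),S(330,62)),("scene",("c",1,1),S(510,530)),("scene",("c",1,-1),S(204,545)),
("scene",("b",-1,-1),S(160,138)),("scene",("b",-1,1),S(316,135)),("scene",("b",1,-1),S(203,268)),("scene",("b",1,1),S(366,265)),
("side",("c",-1,1),D(66,225)),("side",("c",-1,-1),D(124,360)),
("side",("b",-1,1),D(176,203)),("side",("b",1,1),D(304,167)),("side",("b",-1,-1),D(214,279))]
def pt(p,a):
    x,y,t,dx,hw=p
    if a[0]=="c":l=np.array([dx+a[1]*.13,a[2]*.06,.02])
    else:l=np.array([a[1]*.038,a[2]*hw,.030])
    return R.from_euler('z',t).apply(l)+[x,y,0]
f=lambda p:np.concatenate([proj(cal[k],pt(p,a))[0]-uv for k,a,uv in P])
r=least_squares(f,[.5,.2,.1,.03,.036],loss='soft_l1',x_scale=.05);print(r.x);print(f(r.x).reshape(-1,2).round(1))
for k,uv in(("scene",(440,215.5)),("side",(270,144))):print(onz(cal[k],np.array(uv),.02))
E
```

```text
[0.52037365 0.30909185 0.16919354 0.03453521 0.03503068]
[[-0.4 -0.1]
 [-0.5  0.4]
 [ 0.2  0.1]
 [ 0.4 -1. ]
 [-0.3  0.4]
 [-0.4  0.5]
 [-0.7  0.4]
 [-0.6  0.4]
 [-0.1 -2. ]
 [-0.  -2.3]
 [-0.4 -0.4]
 [-0.4  0. ]
 [-0.4 -0.5]]
[0.51809194 0.30398045 0.02      ]
[0.51675816 0.32275519 0.02      ]
```

```bash
cat > f.py <<'E'
import sys
from rig import *
from h import *
# x y z of shoe-centre TCP, yaw
x,y,z,t,n=map(float,sys.argv[1:6]);n=int(n)
ff=R.from_euler('z',t).as_matrix();Rm=np.c_[[0,0,-1],ff[:,1],ff[:,0]]
s=get_state();print(s["time"],s["tcp_pos"].round(4),s["ft_force"].round(1),round(s["finger_gap"],4),"q",s["q"].round(2))
a,b=delta(s,(x,y,z),Rm);print(a.round(4),b.round(4),np.linalg.norm(a),np.linalg.norm(b))
print([[ (a*k/n).round(4).tolist(),(b*k/n).round(4).tolist(),0.0] for k in range(1,min(n,8)+1)])
E
python3 f.py .515 .305 .26 .169 16
```

```text
7.6167 [ 0.4495 -0.1999  0.2199] [-0.1  0.8 -3.1] 0.0155 q [-0.79 -0.12 -0.55  0.73  0.33  0.93]
[-0.0218  0.0424 -0.5085] [-1.7712  0.4748 -0.3698] 0.5107265164407079 1.8705925520117397
[[[-0.0014, 0.0026, -0.0318], [-0.1107, 0.0297, -0.0231], 0.0], [[-0.0027, 0.0053, -0.0636], [-0.2214, 0.0593, -0.0462], 0.0], [[-0.0041, 0.0079, -0.0953], [-0.3321, 0.089, -0.0693], 0.0], [[-0.0055, 0.0106, -0.1271], [-0.4428, 0.1187, -0.0924], 0.0], [[-0.0068, 0.0132, -0.1589], [-0.5535, 0.1484, -0.1155], 0.0], [[-0.0082, 0.0159, -0.1907], [-0.6642, 0.178, -0.1387], 0.0], [[-0.0095, 0.0185, -0.2225], [-0.7749, 0.2077, -0.1618], 0.0], [[-0.0109, 0.0212, -0.2542], [-0.8856, 0.2374, -0.1849], 0.0]]
```

Call:
{"op": "arm_command", "data": {
  "targets": [
    [[-0.02, 0.003, -0.025], [-0.1, 0.027, -0.021], 0.0],
    [[-0.035, 0.005, -0.055], [-0.21, 0.056, -0.044], 0.0],
    [[-0.045, 0.008, -0.087], [-0.32, 0.086, -0.067], 0.0],
    [[-0.045, 0.011, -0.12], [-0.43, 0.115, -0.09], 0.0],
    [[-0.045, 0.013, -0.153], [-0.54, 0.145, -0.113], 0.0],
    [[-0.045, 0.016, -0.186], [-0.65, 0.174, -0.136], 0.0],
    [[-0.045, 0.0185, -0.22], [-0.76, 0.204, -0.159], 0.0],
    [[-0.045, 0.021, -0.254], [-0.87, 0.233, -0.182], 0.0]
  ]
}}

```text
time: 8.28
tcp_pos: [0.4651, 0.0556, 0.2676]
orientation: [1.116, 1.279, 0.382]
ft_force: [1.3, -0.8, -2.5]
finger_gap: 0.0156
```

```bash
python3 f.py .515 .305 .22 .169 8
```

```text
8.2833 [0.4651 0.0556 0.2676] [ 1.3 -0.8 -2.5] 0.0156 q [-0.16 -0.07 -0.3   1.09  0.15  0.6 ]
[ 0.0857  0.2011 -0.1385] [-0.8959  0.2376 -0.1862] 0.25878025474214905 0.9454177692528376
[[[0.0107, 0.0251, -0.0173], [-0.112, 0.0297, -0.0233], 0.0], [[0.0214, 0.0503, -0.0346], [-0.224, 0.0594, -0.0465], 0.0], [[0.0321, 0.0754, -0.0519], [-0.336, 0.0891, -0.0698], 0.0], [[0.0428, 0.1006, -0.0693], [-0.448, 0.1188, -0.0931], 0.0], [[0.0535, 0.1257, -0.0866], [-0.56, 0.1485, -0.1163], 0.0], [[0.0643, 0.1508, -0.1039], [-0.6719, 0.1782, -0.1396], 0.0], [[0.075, 0.176, -0.1212], [-0.7839, 0.2079, -0.1629], 0.0], [[0.0857, 0.2011, -0.1385], [-0.8959, 0.2376, -0.1862], 0.0]]
```

Call:
{"op": "arm_command", "data": {
  "targets": [
    [[0.0107, 0.0251, -0.0173], [-0.112, 0.0297, -0.0233], 0.0],
    [[0.0214, 0.0503, -0.0346], [-0.224, 0.0594, -0.0465], 0.0],
    [[0.0321, 0.0754, -0.0519], [-0.336, 0.0891, -0.0698], 0.0],
    [[0.0428, 0.1006, -0.0693], [-0.448, 0.1188, -0.0931], 0.0],
    [[0.0535, 0.1257, -0.0866], [-0.56, 0.1485, -0.1163], 0.0],
    [[0.0643, 0.1508, -0.1039], [-0.672, 0.1782, -0.1396], 0.0],
    [[0.075, 0.176, -0.1212], [-0.784, 0.2079, -0.1629], 0.0],
    [[0.0857, 0.2011, -0.1385], [-0.896, 0.2376, -0.1862], 0.0]
  ]
}}

```text
time: 8.95
tcp_pos: [0.515, 0.3072, 0.217]
orientation: [-2.716, 1.566, -2.541]
ft_force: [1.9, -0.2, -2.4]
finger_gap: 0.0155
```

```bash
python3 - <<'E'
from rig import *
import cv2,pickle,time
out={}
for c in ["side","scene","wrist"]:
    im=read_camera(c)
    cal=calibration(c);out[c]=(cal,im);cv2.imwrite(f"pics/{c}6.png",im[:,:,::-1])
pickle.dump((out,get_state()),open("o6.pkl","wb"))
E
python3 f.py .5204 .309 .12 .169 8
```

```text
9.1 [0.5149 0.3078 0.2152] [-0.5 -1.1 -2.4] 0.0154 q [0.4  0.35 0.12 1.34 0.   0.23]
[0.0951 0.0004 0.0062] [ 0.0043 -0.0063  0.0014] 0.09533828477258421 0.0077691051280294075
[[[0.0119, 0.0, 0.0008], [0.0005, -0.0008, 0.0002], 0.0], [[0.0238, 0.0001, 0.0015], [0.0011, -0.0016, 0.0004], 0.0], [[0.0357, 0.0001, 0.0023], [0.0016, -0.0024, 0.0005], 0.0], [[0.0476, 0.0002, 0.0031], [0.0022, -0.0031, 0.0007], 0.0], [[0.0595, 0.0002, 0.0039], [0.0027, -0.0039, 0.0009], 0.0], [[0.0714, 0.0003, 0.0046], [0.0033, -0.0047, 0.0011], 0.0], [[0.0832, 0.0003, 0.0054], [0.0038, -0.0055, 0.0013], 0.0], [[0.0951, 0.0004, 0.0062], [0.0043, -0.0063, 0.0014], 0.0]]
```

View pics/wrist6.png

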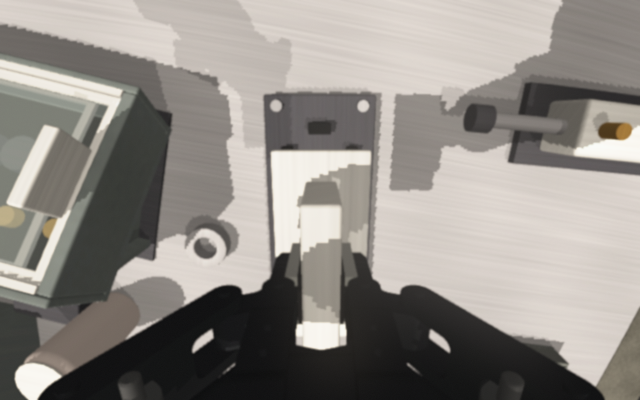

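View pics/scene6.png

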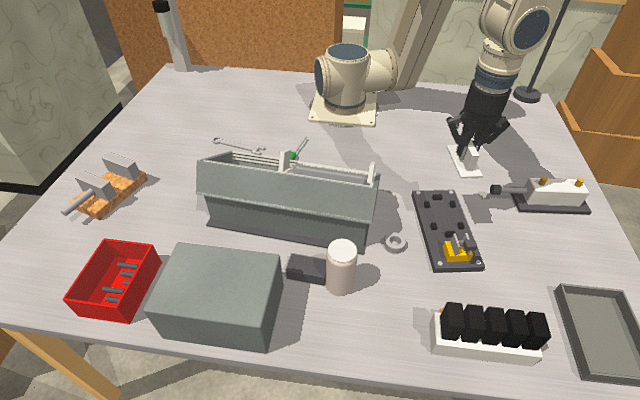

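```bash
python3 - <<'E'
import pickle
from h import *
o,s=pickle.load(open("o6.pkl","rb"));cal,im=o["wrist"]
x,y,t,dx=.52037,.30909,.1692,.0345
F=lambda l:R.from_euler('z',t).apply(l)+[x,y,0]
print("plate",proj(cal,F([(dx-.13,.06,.02),(dx-.13,-.06,.02)])).round(1).tolist())
print("endblk inner/outer top",proj(cal,F([(-.059,0,.032),(-.071,0,.032),(-.075,0,.032)])).round(1).tolist())
# shoe in tool frame: offset fits
Rt0=Rt(s["orientation"]).as_matrix()
# shoe pts tool: x down from tcp, plate top depth
def sh(p,a): # a=(across,along(-z toward camera),height above underside)
    dz,dy,h,yaw=p
    l=np.array([h-a[2],dy+a[0]+yaw*a[1],dz+a[1]]);return Rt0@l+s["tcp_pos"]
obs=[((-.025,-.055,.006),(270.5,150.5)),((.025,-.055,.006),(371,150)),((-.008,-.04,.05),(301,206)),((.008,-.04,.05),(341,206))]
f=lambda p:np.concatenate([proj(cal,sh(p,a))[0]-uv for a,uv in obs])
r=least_squares(f,[0,0,.0145,0]);print(r.x,r.fun.round(1))
cv2.imwrite("pics/w6z.png",cv2.resize(im[80:230,240:400,::-1],None,fx=4,fy=4))
E
```

```text
plate [[378.5, 98.9], [265.5, 98.3]]
endblk inner/outer top [[321.8, 134.1], [321.9, 122.4], [321.9, 118.4]]
[ 8.65529077e-04 -1.36284124e-06  1.51849379e-02  6.17875097e-03] [-0.1  0.6  0.   1.2 -1.6 -0.7  1.6 -0.6]
```

View pics/w6z.png

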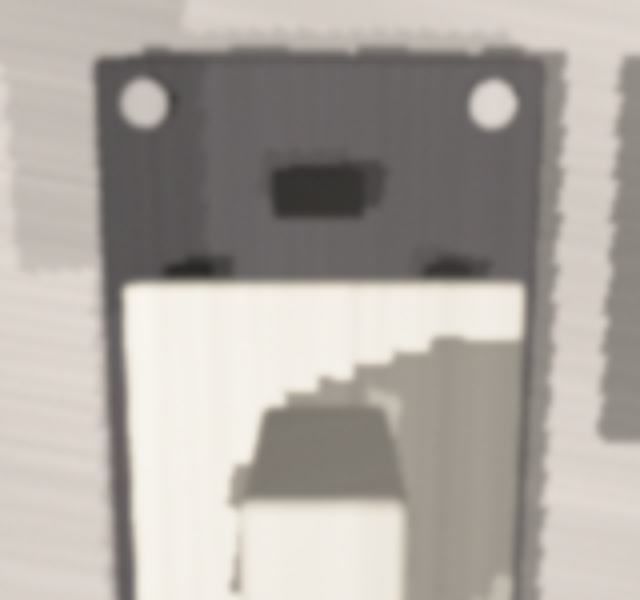

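Call:
{"op": "arm_command", "data": {
  "targets": [
    [[0.035, 0, 0.002], [0.004, -0.003, 0.001], 0.0],
    [[0.07, 0, 0.004], [0.004, -0.006, 0.001], 0.0],
    [[0.105, 0, 0.005], [0.004, -0.006, 0.001], 0.0],
    [[0.13, 0, 0.005], [0.004, -0.006, 0.001], 0.0],
    [[0.145, -0.0005, 0.005], [0.004, -0.006, 0.001], 0.0],
    [[0.15, -0.0005, 0.005], [0.004, -0.006, 0.001], 0.0],
    [[0.15, -0.0005, 0.005], [0.004, -0.006, 0.001], 0.0]
  ]
}}

```text
time: 9.68
tcp_pos: [0.5182, 0.307, 0.0633]
orientation: [-2.813, 1.567, -2.645]
ft_force: [0.4, -0.2, -2.1]
finger_gap: 0.0159
```

```bash
python3 - <<'E'
from rig import *
import cv2,pickle,time
out={}
for c in ["side","scene","wrist"]:
    im=read_camera(c)
    cal=calibration(c);out[c]=(cal,im);cv2.imwrite(f"pics/{c}7.png",im[:,:,::-1])
pickle.dump((out,get_state()),open("o7.pkl","wb"))
w,s,c=(out[k][1][:,:,::-1] for k in("wrist","side","scene"))
cv2.imwrite("pics/w7.png",cv2.resize(w[:,180:460],None,fx=1.5,fy=1.5))
cv2.imwrite("pics/s7.png",cv2.resize(s[90:190,210:350],None,fx=5,fy=5))
cv2.imwrite("pics/c7.png",cv2.resize(c[170:280,400:510],None,fx=5,fy=5))
E
python3 f.py .5195 .308 .036 .169 8
```

```text
9.8333 [0.5198 0.3079 0.0663] [ 0.6 -0.2 -2.1] 0.0154 q [ 0.4   0.44 -0.14  0.99 -0.    0.23]
[ 0.0303  0.0001 -0.0003] [-0.0003  0.0017 -0.    ] 0.030341881915296635 0.0016915406269174707
[[[0.0038, 0.0, -0.0], [-0.0, 0.0002, -0.0], 0.0], [[0.0076, 0.0, -0.0001], [-0.0001, 0.0004, -0.0], 0.0], [[0.0114, 0.0, -0.0001], [-0.0001, 0.0006, -0.0], 0.0], [[0.0152, 0.0001, -0.0002], [-0.0001, 0.0008, -0.0], 0.0], [[0.019, 0.0001, -0.0002], [-0.0002, 0.001, -0.0], 0.0], [[0.0228, 0.0001, -0.0003], [-0.0002, 0.0013, -0.0], 0.0], [[0.0265, 0.0001, -0.0003], [-0.0002, 0.0015, -0.0], 0.0], [[0.0303, 0.0001, -0.0003], [-0.0003, 0.0017, -0.0], 0.0]]
```

View pics/w7.png

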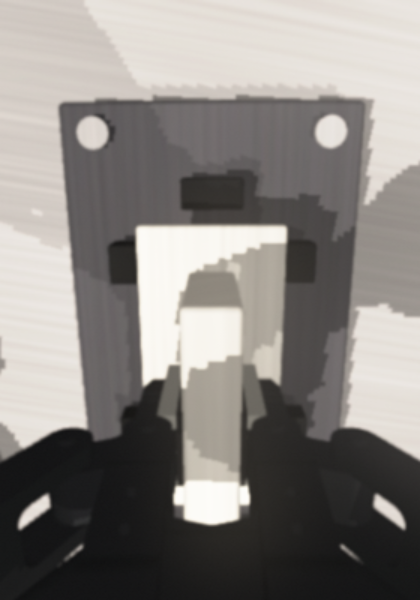

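View pics/s7.png

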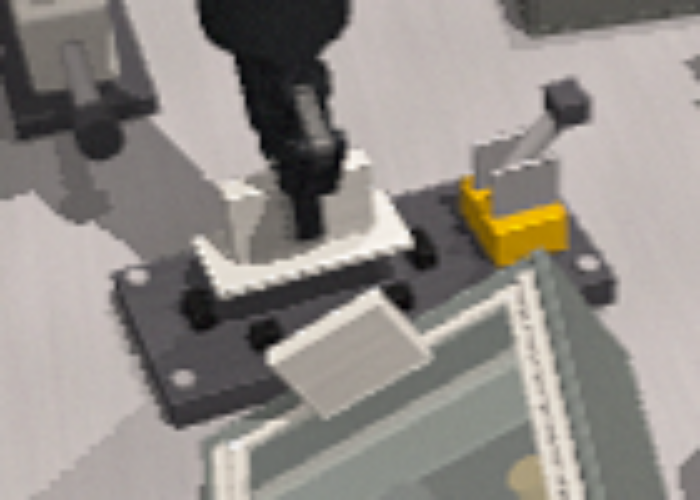

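View pics/c7.png

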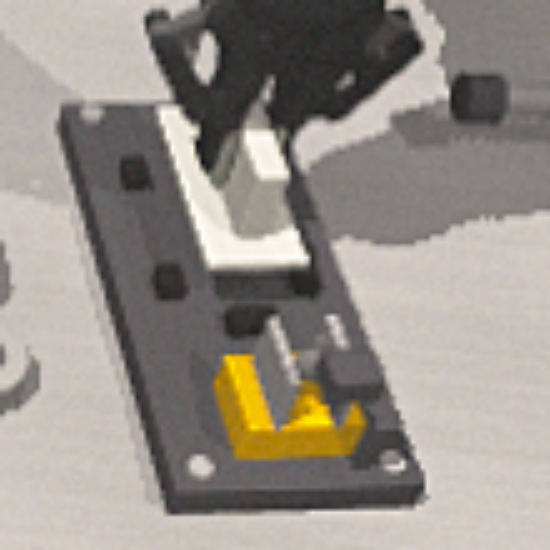

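```bash
python3 - <<'E'
import pickle
from h import *
o,s=pickle.load(open("o7.pkl","rb"));cal,im=o["wrist"]
W=lambda a,b:(180+a/1.5,b/1.5)
dx=.0345
F=lambda p,l:R.from_euler('z',p[2]).apply(l)+[p[0],p[1],0]
print("pred plate",proj(cal,F([.5204,.3091,.1692],[(dx-.13,.06,.02),(dx-.13,-.06,.02)])).round(1).tolist(),W(60,103),W(366,101))
for z in(.02,.032):print("inner end",proj(cal,F([.5204,.3091,.1692],[(-.059,0,z),(-.07,0,z),(-.046,.035,z),(-.03,.035,z),(-.046,-.035,z),(-.03,-.035,z)])).round(1).tolist())
print(W(212,180),W(212,208),W(110,240),W(110,283),W(316,240),W(316,283))
Rt0=Rt(s["orientation"]).as_matrix()
def sh(p,a):
    dz,dy,h,yaw=p
    l=np.array([h-a[2],dy+a[0]+yaw*a[1],dz+a[1]]);return Rt0@l+s["tcp_pos"]
obs=[((-.025,-.055,.006),W(136,227)),((.025,-.055,.006),W(287.5,226)),((-.008,-.04,.05),W(181,309)),((.008,-.04,.05),W(242,309))]
f=lambda p:np.concatenate([proj(cal,sh(p,a))[0]-uv for a,uv in obs])
r=least_squares(f,[0,0,.0145,0]);print(r.x,r.fun.round(1))
cv2.imwrite("pics/w7z.png",cv2.resize(im[60:200,210:430,::-1],None,fx=3.6,fy=3.6,interpolation=0))
E
```

```text
pred plate [[426.0, 74.4], [220.2, 74.1]] (220.0, 68.66666666666667) (424.0, 67.33333333333333)
inner end [[323.0, 137.4], [323.0, 118.8], [379.1, 158.8], [377.7, 183.9], [266.7, 158.7], [267.9, 183.8]]
inner end [[323.1, 138.9], [323.2, 119.1], [382.9, 161.7], [381.4, 188.3], [263.2, 161.6], [264.6, 188.2]]
(321.33333333333337, 120.0) (321.33333333333337, 138.66666666666666) (253.33333333333331, 160.0) (253.33333333333331, 188.66666666666666) (390.66666666666663, 160.0) (390.66666666666663, 188.66666666666666)
[ 0.00100116 -0.00054152  0.01526869 -0.00758823] [ 0.2  0.  -0.2  0.8 -1.2 -0.4  1.2 -0.3]
```

View pics/w7z.png

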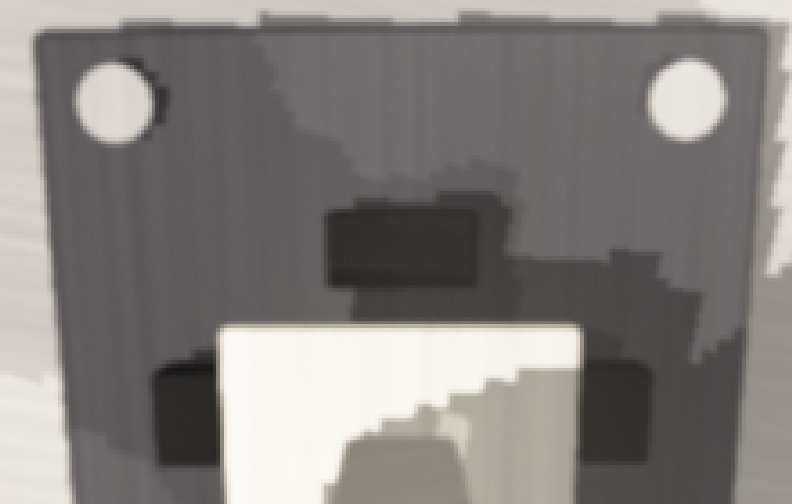

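Call:
{"op": "arm_command", "data": {
  "targets": [
    [[0.006, 0, 0], [0, 0, 0], 0.0],
    [[0.013, 0, 0], [0, 0.001, 0], 0.0],
    [[0.019, 0.0003, -0.0003], [0, 0.0017, 0], 0.0],
    [[0.023, 0.0003, -0.0003], [0, 0.0017, 0], 0.0],
    [[0.026, 0.0003, -0.0003], [0, 0.0017, 0], 0.0],
    [[0.028, 0.0003, -0.0003], [0, 0.0017, 0], 0.0],
    [[0.028, 0.0003, -0.0003], [0, 0.0017, 0], 0.0]
  ]
}}

```text
time: 10.42
tcp_pos: [0.5193, 0.3081, 0.0378]
orientation: [-2.994, 1.57, -2.825]
ft_force: [0.1, 0.4, -3.3]
finger_gap: 0.0154
```

Call:
{"op": "arm_command", "data": {
  "targets": [
    [[0.0007, 0, 0], [0, 0, 0], 0.0],
    [[0.0014, 0, 0], [0, 0, 0], 0.0],
    [[0.002, 0, 0], [0, 0, 0], 0.0],
    [[0.0025, 0, 0], [0, 0, 0], 0.0],
    [[0.003, 0, 0], [0, 0, 0], 0.0]
  ]
}}

```text
time: 10.83
tcp_pos: [0.5194, 0.3081, 0.0349]
orientation: [-3.001, 1.57, -2.832]
ft_force: [0.2, 0.2, -2.6]
finger_gap: 0.0153
```

```bash
python3 - <<'E'
from rig import *
import cv2,time
o={k:read_camera(k)[:,:,::-1] for k in("wrist","side","scene")}
s=get_state();print(s["time"],s["tcp_pos"],s["ft_force"].round(1))
can=__import__("numpy").zeros((600,800,3),"uint8")
can[:350,:490]=cv2.resize(o["side"][100:200,210:350],(490,350))
can[:400,495:795]=cv2.resize(o["wrist"][60:260,245:395],(300,400))
can[355:600,:245]=cv2.resize(o["scene"][175:275,400:500],(245,245))
cv2.imwrite("pics/p8.png",can)
E
```

```text
10.9833 [0.51926822 0.30812889 0.03480175] [-0.9  0.4 -2.4]
```

View pics/p8.png

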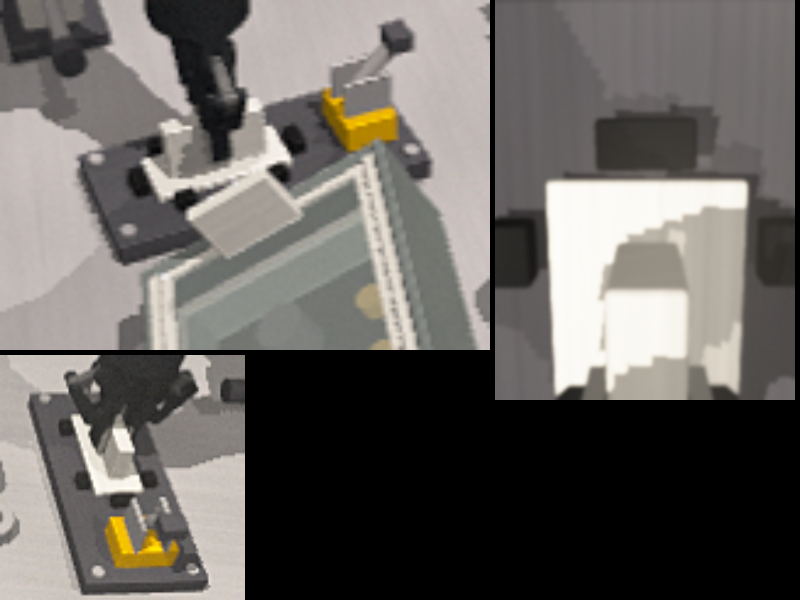

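Shoe sits centred within the blocks, clearances about equal on both sides. No contact yet (−2.4 N is its weight); creep down 0.5 mm at a time.

Call:
{"op": "arm_command", "data": {
  "targets": [
    [[0.0005, 0, 0], [0, 0, 0], 0.0],
    [[0.001, 0, 0], [0, 0, 0], 0.0],
    [[0.001, 0, 0], [0, 0, 0], 0.0]
  ]
}}

```text
time: 11.23
tcp_pos: [0.5193, 0.3081, 0.0338]
orientation: [-2.987, 1.57, -2.819]
ft_force: [-0.4, -1.0, -2.0]
finger_gap: 0.0154
```

Call:
{"op": "arm_command", "data": {
  "targets": [
    [[0.0005, 0, 0], [0, 0, 0], 0.0],
    [[0.001, 0, 0], [0, 0, 0], 0.0],
    [[0.001, 0, 0], [0, 0, 0], 0.0]
  ]
}}

```text
time: 11.48
tcp_pos: [0.5194, 0.3081, 0.0337]
orientation: [0.153, 1.571, 0.322]
ft_force: [-3.3, -1.9, 6.9]
finger_gap: 0.0154
```

Call:
{"op": "arm_command", "data": {
  "targets": [
    [[0.0, 0, 0], [0, 0, 0], 0.0],
    [[0.0, 0, 0], [0, 0, 0], 0.018],
    [[0.0, 0, 0], [0, 0, 0], 0.024],
    [[0.0, 0, 0], [0, 0, 0], 0.04],
    [[0.0, 0, 0], [0, 0, 0], 0.045],
    [[0.0, 0, 0], [0, 0, 0], 0.045]
  ]
}}

```text
time: 11.98
tcp_pos: [0.5194, 0.3081, 0.0336]
orientation: [1.521, 1.571, 1.69]
ft_force: [-0.3, -0.8, 0.6]
finger_gap: 0.0449
```

```bash
python3 -c "
from rig import *;import cv2
cv2.imwrite('pics/wrist9.png',read_camera('wrist')[:,:,::-1]);print(get_state())"; python3 f.py .5193 .3081 .15 .169 8|head -2
```

```text
{'time': 12.0333, 'q': array([ 3.96543932e-01,  4.68485893e-01, -1.85531783e-01,  9.16628131e-01,
        4.23821704e-06,  2.27799030e-01]), 'qvel': array([ 6.55956031e-04, -9.69381467e-04,  1.12025859e-05,  9.97810428e-04,
        9.50460227e-04, -1.02359222e-03]), 'joint_torque': array([ 1.20916407e-03, -6.64356351e+01,  2.92339057e+01, -1.91063540e-03,
       -3.36660642e-04,  5.37237625e-06]), 'tcp_pos': array([0.51944011, 0.30813706, 0.0336853 ]), 'orientation': array([0.25594866, 1.57064575, 0.42469356]), 'ft_force': array([-0.29174834,  0.42837883, -0.39257361]), 'moment': array([ 0.03582086,  0.00390466, -0.03638736]), 'finger_gap': 0.0450346303722231}
12.0333 [0.5194 0.3081 0.0337] [-0.3  0.4 -0.4] 0.045 q [ 0.4   0.47 -0.19  0.92  0.    0.23]
[-1.163e-01 -0.000e+00 -1.000e-04] [-0.0003  0.0001 -0.    ] 0.11631479331005168 0.0002962252871604896
```

View pics/wrist9.png

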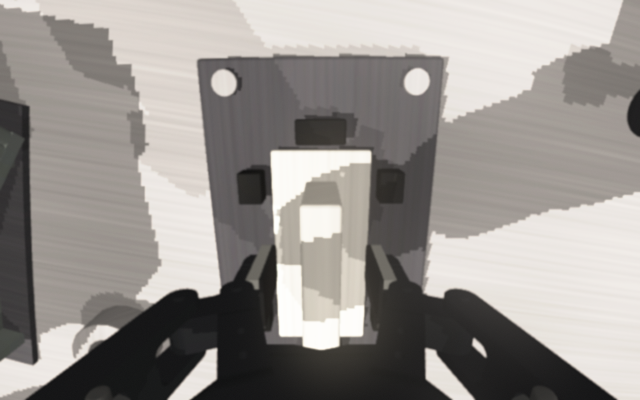

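Released, symmetric, no forces. Retreat straight up.

Call:
{"op": "arm_command", "data": {
  "targets": [
    [[-0.008, 0, 0], [0, 0, 0], 0.045],
    [[-0.025, 0, 0], [0, 0, 0], 0.045],
    [[-0.05, 0, 0], [0, 0, 0], 0.045],
    [[-0.08, 0, 0], [0, 0, 0], 0.045],
    [[-0.11, 0, 0], [0, 0, 0], 0.045],
    [[-0.14, 0, -0.02], [0, 0, 0], 0.045],
    [[-0.17, 0, -0.05], [0, 0, 0], 0.045],
    [[-0.18, 0, -0.08], [0, 0, 0], 0.045]
  ]
}}

```text
time: 12.7
tcp_pos: [0.4411, 0.2949, 0.2179]
orientation: [0.266, 1.565, 0.434]
ft_force: [-0.5, 0.3, 0.6]
finger_gap: 0.0449
```

```bash
python3 - <<'E'
from rig import *
from h import *
o={k:read_camera(k)[:,:,::-1] for k in("wrist","side","scene")}
for k in o:
    r=tip_of(k,"shoe_rib");print(k,[(x["p"],(onz(calibration(k),np.array(x["point"])*[640,400],.048)).round(4)) for x in r[:1]])
s=get_state();print(s["time"],s["tcp_pos"],s["ft_force"].round(1),s["qvel"].round(3))
can=np.zeros((600,800,3),"uint8")
can[:350,:420]=cv2.resize(o["side"][100:350,160:460],(420,350))
can[:250,425:795]=cv2.resize(o["wrist"],(370,250))
can[355:600,:490]=cv2.resize(o["scene"][140:290,190:490],(490,245))
can[260:560,495:795]=cv2.resize(o["side"][105:185,215:295],(300,300))
cv2.imwrite("pics/p10.png",can)
E
```

```text
wrist [(0.78, array([0.5152, 0.3061, 0.048 ]))]
side [(0.97, array([0.518 , 0.3027, 0.048 ]))]
scene [(0.7, array([0.5079, 0.3101, 0.048 ]))]
13.0 [0.44090746 0.29472051 0.21347445] [-1.   0.1 -0.3] [-0.004  0.02   0.    -0.001  0.001  0.   ]
```

View pics/p10.png

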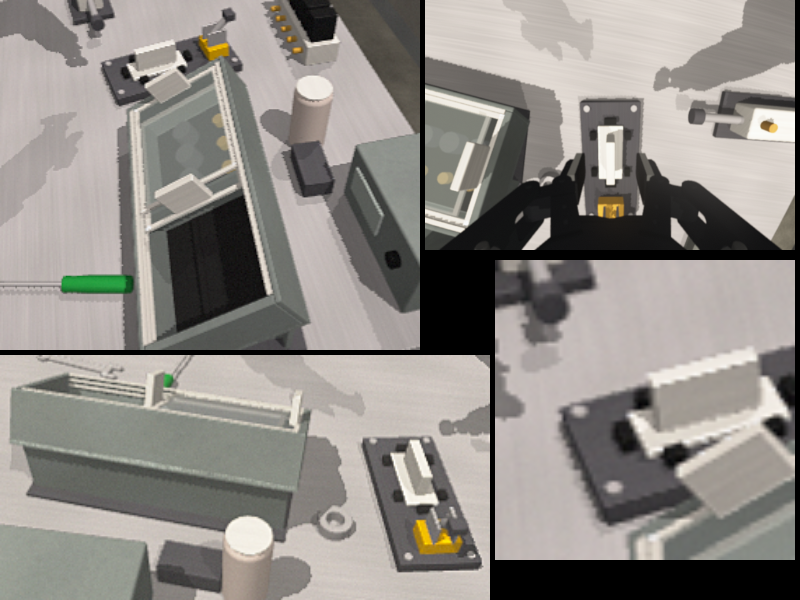

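```bash
python3 -c "
from rig import *;print(hand_in())"
```

```text
the job is handed in; nothing more can be done
None
```

The rear door is fully open, the shoe is in the nest with its rib up and released, and I handed the job in at about 13 s of the 51 s allowed.

- **Door:** I pushed the handle rib with closed fingers until it met the end stop. The highest force reading was about 17 N. The last pictures show the door open and the front door shut.
- **Shoe:** I gripped it across the rib at 45 N and lifted it out. I lowered it in small steps until a light touch, about 9 N, at 33.7 mm tool height against roughly 35 mm predicted, then let go.
- **Last checks:** The final pictures show the shoe flat and centred between the six black blocks. The collar, can and spare block look undisturbed. The arm was clear of everything, with forces near zero.
- **Disagreements:** After release, the network's shoe position differed by up to about 12 mm between cameras (scene camera, along x). That is within the scatter it showed earlier. The close-up wrist view showed the shoe centred. The plate edge of the fixture came out about 3 mm off my fit, but the locating blocks matched to about 1 mm.

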